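# Put the block plane away and close the till's sliding hatch

### The arm

A 6-joint arm with a two-finger parallel gripper is mounted at the origin on the work surface. World frame = base frame: x ahead of the robot, y to its left, z up, the work surface at z = 0. Lengths are in mm, angles in rad, forces in N, time in s.
With the tool pointing down it reaches from about 350 to 975 mm from the base axis. Payload 17.4 kg.
Tool frame: the origin (TCP) lies at the very end of the fingers, on their centre line; the grasp point (between the pads) lies 19 mm behind it (manip.grasp_offset is the distance from the TCP to the grasp point, in mm); z points along the fingers, x is the direction in which the jaws open and shut, and the axes are right-handed (so a half turn about z gives the same grasp; the last joint's range is limited). The gripper opens to 85 mm and grips with 20 to 120 N. Pads are 22 mm wide; open, the fingers measure 114 mm over their backs; the gripper's body (76 mm by 85 mm) begins 54 mm behind the grasp point. The pads swing forward as they close: fully open they stand 13 mm farther back than shut.
Start: joints at [-1.308, 0.116, 1.442, -0, 1.584, -0.038], TCP at [199.982, -644.701, 231.303] pointing down, gripper open.
Joint ranges: [-2.83, 2.83], [-0.83, 2.19], [0.07, 2.5], [-1.14, 4.28], [0.01, 3], [-2.97, 2.97]. Speed limits (rad/s): [1.89, 1.89, 2.22, 3.14, 3.14, 3.14].

### API

Orientations are given as a rotation vector (axis times angle).
In Python, from cell import manip gives the robot as it stands.
- The arm moves only by the tool send_rows, never from a script. Its argument "commands" is text: rows parted by semicolons, each of 6 numbers parted by spaces: the shift along the tool's x, y, z in m, then the turn, a rotation vector about the tool's x, y, z in degrees. In form: x y z ax ay az; .... A call has 1 to 12 rows; each row is the pose to reach, as a shift and turn from the pose commanded when the call began, along the tool's axes at that moment; what a row does not reach only later rows make up. A row lasts 1/8 s, in which the tool goes at most 62.5 mm and 10.7 degrees, less where a joint would pass 70% of its speed; a pose out of reach is approached as far as the arm can. A call with a gripper value outside its range is refused whole. "fingers" is the closure, from -1 (fully open) to 1 (shut), set as the call begins (left out, the last holds). The fingers move at their own pace and stop on an object; "force" is the grip in N (left out, the last holds). Time passes only in rows, so rows that repeat a pose let the fingers close. It gives the time, the measured TCP pose, the force and the opening at its end, in the units of the state.
- manip.state(): the state, without advancing time (a new reading comes with each control period).
- manip.read_camera(name): name is "side" or "top"; returns the picture (480x640x3 uint8, red, green, blue); there is no depth.
- manip.calibration(name): a dict with "intrinsics" (3x3 intrinsics, pixels), "position" and "orientation" of the camera in the world. Camera axes: x right, y down, z forward; pixel columns grow to the right and rows downward; lengths in mm; the calibration is good to about 2 mm. A picture is of the moment at which its call begins. calibration takes no time and is no camera call.
- manip.close_job(): hands the job in, once; it reports no verdict.
The state is a dict: "clock": time; "q": joint angles; "qvel": joint speeds; "joint_efforts": joint torques, N m; "position": TCP position; "ee_rot": TCP orientation; "force": force on the tool from outside, world axes, zero at the start; "torque": the same for the moment, N m; "gripper_width": opening from 0.0 (shut) to 1.0 (fully open).
Only numpy, scipy, OpenCV 4.12 (cv2) and the standard library are available. Lean on these libraries where they do the work, as an engineer would, in place of code of your own. Each camera call takes 0.05 s, during which the arm holds its last target. There are 200 camera calls.

### The job

Put the metal block plane away: lower it, sole down, into the open well of the wooden tool till and let go only when it is down (do not drop it in). Then slide the till's hatch shut until its edge beds against the rubber strip on the frame and stays lightly pressed there with no gap, feeling for the strip and never leaning on it with more than about 20 N. Leave the other things on the bench alone.

Things in the scene. Friction and masses are not known exactly. Their poses are not given: they have to be found in the camera images.
- plane: Sizes in mm. Block plane: dark steel body 130 long (its x) x 45 wide (its y) x 28 high, upright sides; slanted iron and round brass knob on top, 46 high in all; 0.4 to 0.8 kg. Lies sole down on the bench, long sides free. Origin: centre of the sole; z up. It and the sanding block may lie in either of two places.
- chest: Tool till: wooden chest fixed to the bench, 220 (its x) x 415 (its y), rails 84 high; turned a little. The +y half is decked; the -y half is an open well, floor 12 above the bench, 196 x 180 (180 along x between the rail lips). Origin: on the bench, on the centre line, 200 from the +y end; z up, y along the track; the hatch closes towards -y.
- well (a point): Point on the well's floor where the plane should stand: 12 above the bench, at chest x = 0, y = -95; axes as the chest's. With its x along the chest's x, the plane stands here clear of all; the hatch's underside is 55 above this floor.
- hatch: Sliding door: plywood panel 190 x 195 x 10 captive in the rails, moves only along chest y. Origin: centre of its underside, 67 above the bench, at chest x = 0; closing edge 97.5 from it towards chest -y. Starts 155 to 188 open (origin at chest y = 67 to 101); at y = -87.5 it would meet the bare jamb. Rubs with about 6 N all along and stays where left.
- handle (a point): Top centre of the hatch's wooden handle: upright block 70 (chest x) x 18 (chest y) x 34 high on the middle of the hatch (above its origin). Top 111, hatch's upper face 77 above the bench. Grip it from above across the 18, or push it from its +y side.
- jamb: Frame piece at the chest's -y end, 220 x 30 x 84 high. Origin: foot of its face towards the hatch (chest y = -185); axes as the chest's. On that face, at hatch level, a black rubber strip 170 long on an adjustable batten stands 5 to 30 out towards +y: varies, not reported. It yields about 6 N per mm; over 20 N crushes it. Rail friction keeps the hatch pressed on it.
- sander: a cork-soled wooden sanding block, 110 x 60 x 38, no metal; not part of the job. Origin: centre of its underside, z up.
- glue: a white glue bottle, diameter 60, 170 tall; not part of the job. Origin: centre of its underside, z up.
- tape: a flat roll of paper tape, diameter 100, 25 tall; not part of the job. Origin: centre of its underside, z up.
- square: a try square lying flat, wooden stock 110 long, steel blade 150 long; not part of the job. Origin: on the bench, under its stock's middle.
- measure: a black pocket tape measure, 65 x 40 x 62; not part of the job. Origin: centre of its underside, z up.
- cup: a white cup with pencils, diameter 76, 160 tall with the pencils; not part of the job. Origin: centre of its underside, z up.

How it is judged (in metres and radians):
On the way, in this order (a step that is already met when the one before it is completed fails the run):
1. the plane is lowered, still held, to within 15 mm of the well's floor, sole down (x of plane in the frame of well between -0.09 and 0.09 m and y of plane in the frame of well between -0.09 and 0.09 m and z of plane in the frame of well below 0.015 m and angle between plane's own z axis and vertical below 0.15 rad and contact force between the fingers and plane above 1 N), for 0.05 s.
2. the plane stands released on the well's floor (x of plane in the frame of well between -0.09 and 0.09 m and y of plane in the frame of well between -0.09 and 0.09 m and z of plane in the frame of well below 0.006 m and angle between plane's own z axis and vertical below 0.15 rad and linear speed of plane below 0.02 m/s and contact force between the fingers and plane below 0.3 N), for 0.2 s.
3. the hatch is slid shut and bears on the rubber strip with more than 1 N (contact force between hatch and jamb above 1 N), for 0.1 s.
At the end, for the whole second after the job is handed in: The plane stands sole down (within 0.15 rad) and at rest on the well's floor (its origin within 90 mm of the well point along x and y and less than 6 mm above the floor), released; the hatch is at rest, shut, and still bears on the rubber strip of the jamb with more than 1 N (all of step 2 and contact force between hatch and jamb above 1 N and linear speed of hatch below 0.005 m/s); the robot touches nothing.
It fails at once if the hatch is pressed against the strip or jamb with more than 20 N (contact force between hatch and jamb above 20 N).
It fails at once if another thing on the bench is moved by more than 30 mm (distance of any of sander, glue, tape, square, measure, cup from where it was at the start of the episode above 0.03 m).
It also fails if it takes over 58 s, if anything falls off the work surface, if the arm or the gripper's body presses on something with over 40 N, if the wrist force passes 120 N, or if a joint passes its speed limit or range.

## Working session

There is one attempt and no reset: what is moved stays moved. The work goes in short steps, Python scripts to look and compute and a tool call to move; the robot and the scene stay as the last step left them, time stands still between calls to the robot, and variables do not carry over. Pictures are saved under pics/ and viewed, about 8 in all and at most 12, crops included, and the job is handed in when it is done.

Besides the shell and the picture viewer there is one more tool, called after "Emit:" as name(argument=value, ...) on one line, values as JSON. send_rows: Moves the arm, as the interface text tells. Its arguments: {"type":"object","properties":{"commands":{"type":"string"},"fingers":{"type":"number"},"force":{"type":"number"}},"required":["commands"]}

```bash
mkdir -p pics; python3 - <<'E'
from cell import manip
import cv2
print(manip.state()); print(manip.grasp_offset)
for n in("side","top"):
    c=manip.calibration(n);print(n,c)
    cv2.imwrite(f"pics/{n}0.png",manip.read_camera(n)[:,:,::-1])
E
```

```text
{'clock': 0.0, 'q': array([-1.30782024e+00,  1.16466255e-01,  1.44224655e+00, -5.36254811e-05,
        1.58400198e+00, -3.78367554e-02]), 'qvel': array([ 9.32614761e-04, -2.70457995e-04, -1.68567128e-06,  2.04052632e-04,
       -5.02861398e-04,  1.36479762e-04]), 'joint_efforts': array([-7.49143674e-04, -7.31994438e+01, -6.32494783e+01, -9.69268262e-05,
        6.25216984e-03,  6.01889406e-05]), 'position': array([ 199.90456002, -644.52384691,  230.5871009 ]), 'ee_rot': array([-2.52869258e+00,  1.86311197e+00,  1.43067962e-03]), 'force': array([ 0.45205657, -0.37853733,  0.38574948]), 'torque': array([-0.02382352, -0.00301686,  0.00422014]), 'gripper_width': 1.0033170338382866}
18.700000000000003
side {'intrinsics': array([[433.65611968,   0.        , 317.1550402 ],
       [  0.        , 433.65611968, 233.93454543],
       [  0.        ,   0.        ,   1.        ]]), 'position': array([239.99030986, 590.03377452, 927.26253367]), 'orientation': array([-0.79029164,  2.67216836, -0.93704639])}
top {'intrinsics': array([[494.16027659,   0.        , 326.26534868],
       [  0.        , 494.16027659, 241.82559088],
       [  0.        ,   0.        ,   1.        ]]), 'position': array([ 526.1784762 ,   51.37960819, 1228.83268037]), 'orientation': array([-2.19211656,  2.2212794 , -0.0902904 ])}
```

View pics/top0.png

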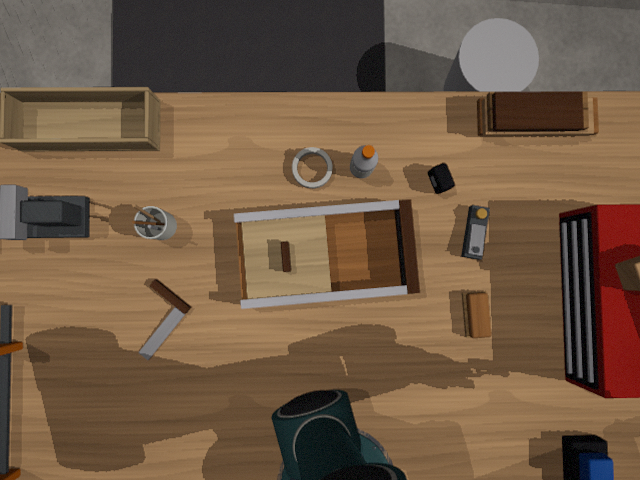

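View pics/side0.png

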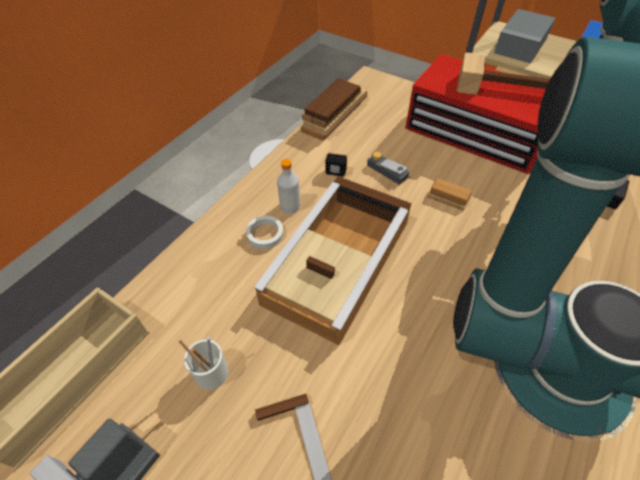

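The top view shows the chest at about (235–420, 200–305), the steel plane at (476,232) and the sander at (478,314). The hatch handle is at (285,256). I'll check the projection and enlarge this region.

```bash
cat > h.py <<'E'
import numpy as np, cv2
from scipy.spatial.transform import Rotation as R
from cell import manip
def ray(n,uv,z):
    c=manip.calibration(n); d=R.from_rotvec(c["orientation"]).apply(np.linalg.inv(c["intrinsics"])@[*uv,1.])
    p=c["position"]; return p+d*(z-p[2])/d[2]
def proj(n,P):
    c=manip.calibration(n); q=R.from_rotvec(c["orientation"]).inv().apply(np.array(P,float)-c["position"])
    q=c["intrinsics"]@q; return q[:2]/q[2]
E
python3 - <<'E'
from h import *
print(proj("top",[200,-644,230]),proj("top",[0,0,0]))
for n,(u,v,w,h) in dict(top=(225,190,280,210)).items():
    i=cv2.imread("pics/top0.png")[v:v+h,u:u+w]; cv2.imwrite("pics/c1.png",cv2.resize(i,(800,600),interpolation=cv2.INTER_CUBIC))
print(R.from_rotvec(manip.state()["ee_rot"]).as_matrix().round(3))
E
```

```text
[659.34407315 425.84228727] [336.90480717 485.78335182]
[[ 0.296 -0.955 -0.   ]
 [-0.955 -0.296  0.001]
 [-0.001 -0.    -1.   ]]
```

View pics/c1.png

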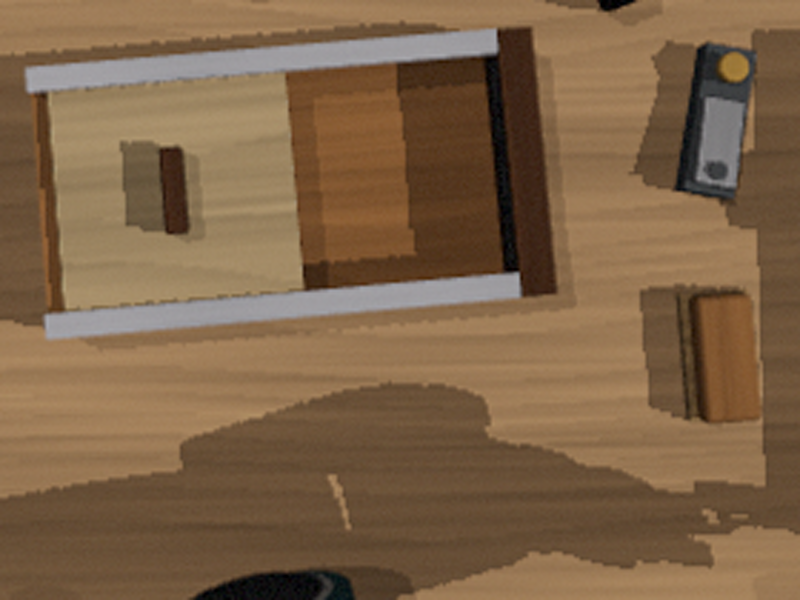

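```bash
python3 - <<'E'
from h import *
f=lambda u,v,z:ray("top",((u+.5)/2.857+225-.5,(v+.5)/2.857+190-.5),z)[:2]
A,B=f(531,28,84),f(556,293,84); C,D=f(26,67,84),f(47,338,84)
print("W",np.linalg.norm(A-B),np.linalg.norm(C-D)); m1=(A+B)/2;m2=(C+D)/2
print("L",np.linalg.norm(m1-m2)); y=(m2-m1)/np.linalg.norm(m2-m1); x=np.array([y[1],-y[0]])
o=((m2-200*y)+(m1+215*y))/2; print("o",o,"y",y,"ang x",np.degrees(np.arctan2(x[1],x[0])))
L=lambda p:(round((p-o)@x,1),round((p-o)@y,1))
print("jamb inner",L(f(497,29,84)),L(f(520,294,84)))
print("strip",L(f(486,57,77)),L(f(504,271,77)))
print("hatch edge",L(f(287,72,77)),L(f(303,290,77)))
print("handle top",[L(f(*p,111)) for p in((160,148),(181,147),(187,232),(166,234))])
print("well",o-95*y)
print("knob",f(734,67,46))
for n,p in dict(rt=(757,50,28),rb=(736,200,28),lt=(698,44,0),lb=(676,190,0)).items(): print(n,f(*p))
r1,r2,l1,l2=f(757,50,28),f(736,200,28),f(698,44,0),f(676,190,0)
d=r1-r2; print(np.linalg.norm(d),np.linalg.norm(l1-l2),np.degrees(np.arctan2(d[1],d[0])),np.degrees(np.arctan2(*(l1-l2)[::-1])),(r1+r2+l1+l2)/4)
n=np.array([d[1],-d[0]])/np.linalg.norm(d); print("width",(r1-l1)@n,(r2-l2)@n)
print("sander",f(690,290,0),f(755,290,38),f(760,420,38))
E
```

```text
W 217.2195440864492 219.35102431936818
L 412.96571954402464
o [562.33894452  26.79835742] y [-0.06944441  0.99758582] ang x 3.9820763466136415
jamb inner (np.float64(110.0), np.float64(-185.9)) (np.float64(-106.9), np.float64(-184.8))
strip (np.float64(88.5), np.float64(-176.0)) (np.float64(-87.6), np.float64(-174.7))
hatch edge (np.float64(89.3), np.float64(-11.6)) (np.float64(-89.1), np.float64(-9.7))
handle top [(np.float64(33.6), np.float64(94.8)), (np.float64(33.0), np.float64(78.2)), (np.float64(-34.4), np.float64(78.8)), (np.float64(-34.5), np.float64(95.4))]
well [568.93616306 -67.97229578]
knob [ 655.74436822 -359.10889452]
rt [ 672.23531913 -385.84454258]
rb [ 543.11825407 -363.4943671 ]
lt [ 681.51917762 -343.66304696]
lb [ 552.99045693 -320.35873635]
131.0371963815533 130.6243581280465 -9.820589351649701 -10.276990587318426 [ 612.46580194 -353.34017325]
width 43.14688453162098 44.187388535430635
sander [ 465.47536089 -330.14798199] [ 466.51120301 -373.894534  ] [ 357.24328747 -374.63731797]
```

```bash
cat >> h.py <<'E'
def to(P,ang,s=None):
    """row (m, deg) from the present pose to TCP P (mm), pointing down, tool x at world angle ang (deg)"""
    s=s or manip.state(); r=R.from_rotvec(s["ee_rot"])
    a=np.radians(ang); c,n=np.cos(a),np.sin(a)
    g=R.from_matrix([[c,n,0],[n,-c,0],[0,0,-1]])
    d=r.inv().apply(np.array(P,float)-s["position"])/1000
    return d.round(4),np.degrees((r.inv()*g).as_rotvec()).round(2)
E
python3 - <<'E'
from h import *
print(to([300,-420,230],-86),to([612.5,-353.3,150],-100),to([612.5,-353.3,2],-100),sep="\n")
print([ray("side",p,0) for p in((407,120),(530,165))])
E
```

```text
(array([-0.1848, -0.1621,  0.0008]), array([ 0.  ,  0.06, 13.23]))
(array([-0.1558, -0.4803,  0.0808]), array([1.000e-02, 6.000e-02, 2.723e+01]))
(array([-0.1557, -0.4803,  0.2288]), array([1.000e-02, 6.000e-02, 2.723e+01]))
[array([ 674.26220923, -621.68803608,    0.        ]), array([ 250.5269638 , -618.39188858,    0.        ])]
```

Emit:
send_rows(commands="-0.045 -0.04 0 0 0 3; -0.09 -0.08 0 0 0 7; -0.14 -0.12 0 0 0 10; -0.185 -0.162 0 0 0 13; -0.183 -0.205 0.01 0 0 16; -0.18 -0.25 0.02 0 0 18; -0.175 -0.295 0.03 0 0 20; -0.17 -0.34 0.04 0 0 22; -0.165 -0.385 0.055 0 0 24; -0.16 -0.43 0.065 0 0 26; -0.156 -0.48 0.08 0 0 27.2; -0.156 -0.48 0.08 0 0 27.2", fingers=-1)

```text
clock: 1.6
position: [613.9, -351.9, 148.3]
ee_rot: [2.022, -2.403, -0.006]
force: [-0.4, 0.2, -0.2]
gripper_width: 0.999
```

```bash
python3 - <<'E'
from h import *
s=manip.state(); print(s["clock"],s["position"],s["force"],to([612.5,-353.3,2],-100))
i=manip.read_camera("top")[150:350,330:597]; cv2.imwrite("pics/t1.png",cv2.resize(i[:,:,::-1],(800,600)))
E
```

```text
1.6 [ 613.92305574 -351.90605913  148.31171084] [-0.41855712  0.18842751 -0.18563711] (array([0.0019, 0.0007, 0.1463]), array([0.19, 0.1 , 0.15]))
```

View pics/t1.png

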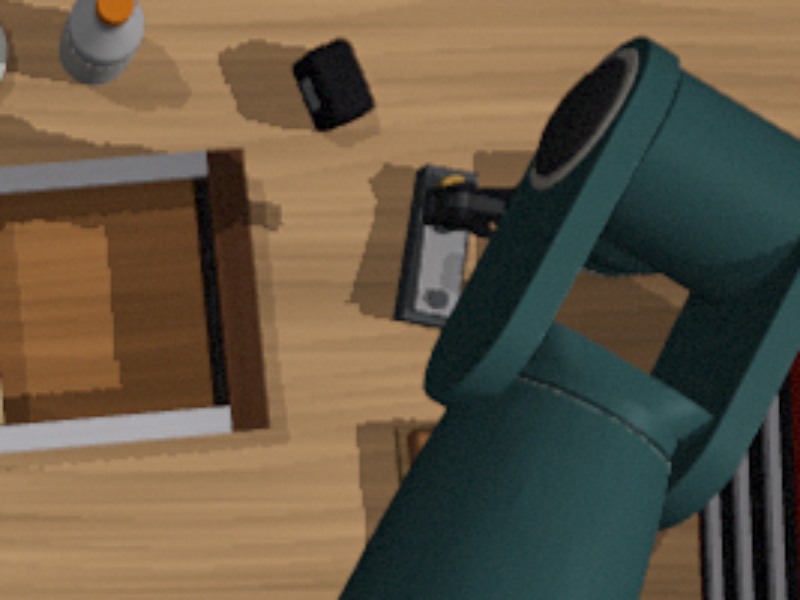

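The open finger sits above the plane near crop position (460,210), straddling it, and nothing else is in the way. I'm descending.

Emit:
send_rows(commands="0.002 0.001 0.03 0.2 0.1 0.1; 0.002 0.001 0.06 0.2 0.1 0.1; 0.002 0.001 0.09 0.2 0.1 0.1; 0.002 0.001 0.11 0.2 0.1 0.1; 0.002 0.001 0.125 0.2 0.1 0.1; 0.002 0.001 0.135 0.2 0.1 0.1; 0.002 0.001 0.141 0.2 0.1 0.1; 0.002 0.001 0.145 0.2 0.1 0.1; 0.002 0.001 0.145 0.2 0.1 0.1")

```text
clock: 2.78
position: [611.0, -355.3, 6.4]
ee_rot: [-2.017, 2.407, -0.006]
force: [-0.2, -0.1, 0.2]
gripper_width: 0.998
```

Emit:
send_rows(commands="0 0 0 0 0 0; 0 0 0 0 0 0; 0 0 0 0 0 0; 0 0 0 0 0 0; 0 0 0 0 0 0; 0 0 0 0 0 0; 0 0 0 0 0 0; 0 0 0 0 0 0", fingers=1, force=60)

```text
clock: 3.78
position: [611.2, -355.2, 7.0]
ee_rot: [-2.017, 2.406, -0.007]
force: [-0.3, 3.2, 5.5]
gripper_width: 0.507
```

```bash
python3 - <<'E'
from h import *
s=manip.state(); print(s)
E
```

```text
{'clock': 3.775, 'q': array([-5.62518137e-01,  3.19413645e-01,  1.58015640e+00,  1.57864943e-04,
        1.23740855e+00,  1.18381337e+00]), 'qvel': array([ 2.42077481e-04,  2.23295571e-04,  1.22626148e-03,  5.83371752e-05,
       -1.45388356e-04,  9.73306946e-04]), 'joint_efforts': array([-1.48337401e+00, -8.06372595e+01, -5.52635336e+01, -7.10727945e-01,
       -5.75938951e-01, -1.30438583e-02]), 'position': array([ 611.24499483, -355.17139946,    7.0270697 ]), 'ee_rot': array([-2.0171067 ,  2.40646751, -0.00682577]), 'force': array([-0.29917439,  3.23062123,  5.46961134]), 'torque': array([0.66042855, 0.00360613, 0.03056479]), 'gripper_width': 0.5069523636541222}
```

The pads look a bit high on the 28 mm sides, so I'll regrip about 6 mm lower, then lift.

Emit:
send_rows(commands="0 0 0 0 0 0; 0 0 0 0 0 0; 0 0 0.003 0 0 0; 0 0 0.006 0 0 0; 0 0 0.006 0 0 0; 0 0 0.006 0 0 0", fingers=-0.4)

```text
clock: 4.53
position: [610.9, -355.3, 0.3]
ee_rot: [-2.017, 2.407, -0.006]
force: [1.4, 0.1, -0.1]
gripper_width: 0.704
```

Emit:
send_rows(commands="0 0 0 0 0 0; 0 0 0 0 0 0; 0 0 0 0 0 0; 0 0 0 0 0 0; 0 0 0 0 0 0; 0 0 0 0 0 0; 0 0 -0.005 0 0 0; 0 0 -0.015 0 0 0; 0 0 -0.03 0 0 0; 0 0 -0.03 0 0 0", fingers=1, force=70)

```text
clock: 5.78
position: [611.5, -355.8, 32.4]
ee_rot: [-2.017, 2.406, -0.01]
force: [0.5, 0.1, -7.0]
gripper_width: 0.511
```

```bash
python3 - <<'E'
from h import *
s=manip.state(); print(s["position"],s["force"],s["torque"],s["gripper_width"])
i=manip.read_camera("side")[110:260,320:520]; cv2.imwrite("pics/s2.png",cv2.resize(i[:,:,::-1],(800,600)))
E
```

```text
[ 611.53243074 -355.75082214   32.40266496] [ 0.53821785  0.12577391 -6.96017252] [ 0.00967325 -0.03086176  0.00068826] 0.5112129502810185
```

View pics/s2.png

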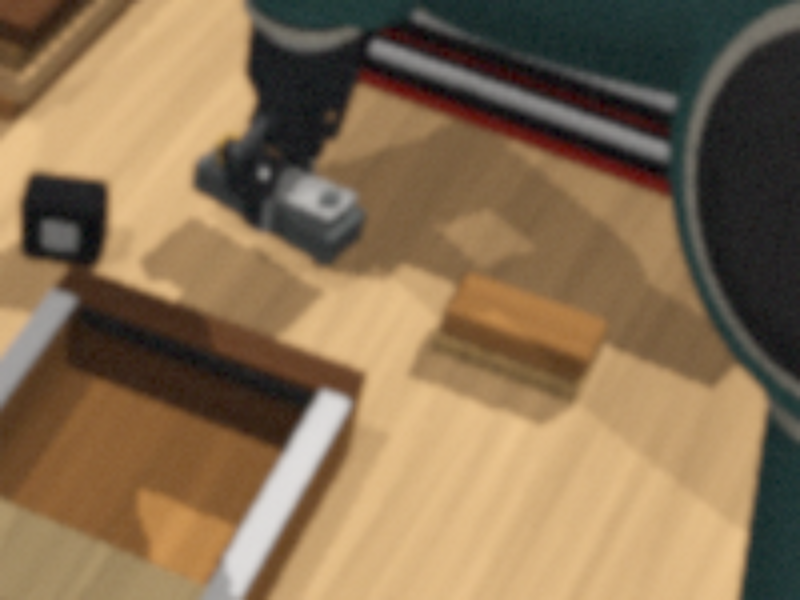

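The plane is held level and clear of the bench (side crop, about (280,190)). It weighs about 7 N.

```bash
python3 - <<'E'
from h import *
print(to([612,-355,150],-100),to([569,-68,150],-86),sep="\n")
E
```

```text
(array([-0.0004, -0.0014, -0.1187]), array([-0.28, -0.13, -0.07]))
(array([-0.2754,  0.0912, -0.1198]), array([ -0.26,  -0.17, -14.07]))
```

Emit:
send_rows(commands="0 0 -0.04 0 0 0; 0 0 -0.08 0 0 0; -0.02 0.005 -0.115 -0.2 -0.1 -1; -0.055 0.02 -0.119 -0.2 -0.1 -3; -0.09 0.03 -0.119 -0.2 -0.1 -5; -0.13 0.04 -0.119 -0.2 -0.1 -7; -0.17 0.055 -0.12 -0.2 -0.1 -9; -0.21 0.07 -0.12 -0.2 -0.1 -11; -0.245 0.08 -0.12 -0.2 -0.1 -13; -0.265 0.088 -0.12 -0.2 -0.1 -14; -0.2754 0.0912 -0.12 -0.26 -0.17 -14; -0.2754 0.0912 -0.12 -0.26 -0.17 -14")

```text
clock: 7.32
position: [568.8, -67.9, 149.4]
ee_rot: [2.296, -2.144, -0.002]
force: [-0.1, -0.3, -6.9]
gripper_width: 0.517
```

```bash
python3 - <<'E'
from h import *
s=manip.state(); print(s["clock"],s["position"],s["force"],s["gripper_width"],to([569,-68,12],-86))
i=manip.read_camera("top")[150:350,220:487]; cv2.imwrite("pics/t3.png",cv2.resize(i[:,:,::-1],(800,600)))
E
```

```text
7.325 [568.83579728 -67.90927306 149.44164881] [-0.13147463 -0.26290395 -6.86188454] 0.5165531655326349 (array([ 0.0002, -0.0003,  0.1374]), array([ 0.07,  0.05, -0.07]))
```

View pics/t3.png

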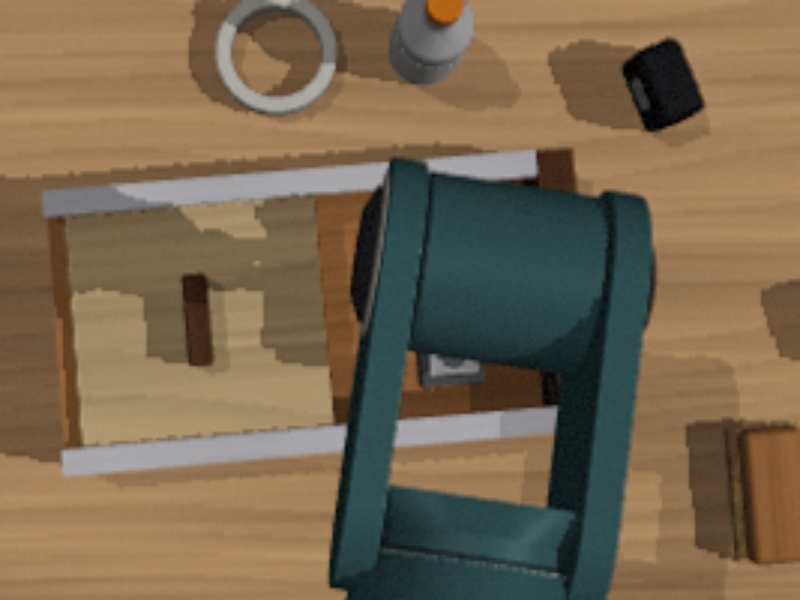

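The plane hangs over the well, with its end visible at crop (450,365), clear of the hatch edge and the strip. I'm lowering it.

Emit:
send_rows(commands="0 0 0.03 0 0 0; 0 0 0.06 0 0 0; 0 0 0.085 0 0 0; 0 0 0.105 0 0 0; 0 0 0.12 0 0 0; 0 0 0.127 0 0 0; 0 0 0.131 0 0 0; 0 0 0.131 0 0 0; 0 0 0.131 0 0 0")

```text
clock: 8.5
position: [568.9, -67.8, 19.1]
ee_rot: [-2.296, 2.144, 0.001]
force: [0.1, -0.1, -7.2]
gripper_width: 0.508
```

Emit:
send_rows(commands="0 0 0.001 0 0 0; 0 0 0.002 0 0 0; 0 0 0.003 0 0 0; 0 0 0.003 0 0 0; 0 0 0.003 0 0 0")

```text
clock: 9.12
position: [568.6, -67.7, 15.5]
ee_rot: [2.296, -2.144, -0.002]
force: [-0.5, -0.3, -6.5]
gripper_width: 0.515
```

Emit:
send_rows(commands="0 0 0.001 0 0 0; 0 0 0.002 0 0 0; 0 0 0.002 0 0 0; 0 0 0.002 0 0 0")

```text
clock: 9.62
position: [568.6, -67.7, 13.5]
ee_rot: [2.296, -2.144, -0.002]
force: [0.6, -0.5, -6.3]
gripper_width: 0.51
```

Emit:
send_rows(commands="0 0 0.001 0 0 0; 0 0 0.0015 0 0 0; 0 0 0.0015 0 0 0; 0 0 0.0015 0 0 0")

```text
clock: 10.12
position: [568.7, -67.7, 12.8]
ee_rot: [2.296, -2.144, -0.002]
force: [-6.0, 1.0, 2.5]
gripper_width: 0.513
```

The floor takes the weight: Fz went from −6.3 to +2.5 N. I'm releasing and lifting straight up.

Emit:
send_rows(commands="0 0 0 0 0 0; 0 0 0 0 0 0; 0 0 0 0 0 0; 0 0 0 0 0 0; 0 0 0 0 0 0; 0 0 -0.003 0 0 0; 0 0 -0.02 0 0 0; 0 0 -0.05 0 0 0; 0 0 -0.09 0 0 0; 0 0 -0.13 0 0 0; 0 0 -0.17 0 0 0; 0 0 -0.17 0 0 0", fingers=-0.6)

```text
clock: 11.62
position: [570.0, -68.1, 186.9]
ee_rot: [-2.294, 2.142, -0.006]
force: [0.4, -0.5, -0.7]
gripper_width: 0.801
```

```bash
python3 - <<'E'
from h import *
s=manip.state(); print(s["clock"],s["position"],s["force"],s["gripper_width"])
o=np.array([562.3,26.8]);y=np.array([-.0694,.9976])
for h in (180,98): print(h,to([*(o+87*y),h],-86))
i=manip.read_camera("side")[150:300,280:480]; cv2.imwrite("pics/s4.png",cv2.resize(i[:,:,::-1],(800,600)))
E
```

```text
11.625 [569.95908774 -68.06347835 186.89679467] [ 0.38497904 -0.49374415 -0.74722347] 0.8008309988044379
180 (array([-0.1822,  0.0012,  0.0068]), array([-0.29, -0.03, -0.07]))
98 (array([-0.1822,  0.0016,  0.0888]), array([-0.29, -0.03, -0.07]))
```

View pics/s4.png

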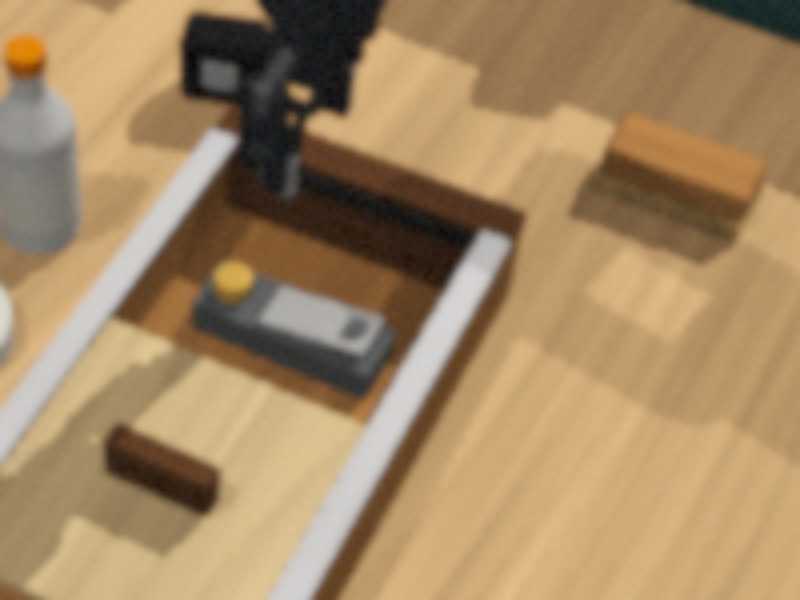

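The plane stands sole down in the well, with its knob at crop (232,282), and the fingers are clear. Next I'll grip the handle.

Emit:
send_rows(commands="-0.045 0 0.007 -0.1 0 0; -0.09 0.001 0.007 -0.3 0 0; -0.135 0.001 0.007 -0.3 0 0; -0.17 0.001 0.007 -0.3 0 0; -0.182 0.0012 0.007 -0.3 0 0; -0.182 0.0014 0.03 -0.3 0 0; -0.182 0.0016 0.06 -0.3 0 0; -0.182 0.0016 0.085 -0.3 0 0; -0.182 0.0016 0.095 -0.3 0 0; -0.182 0.0016 0.1 -0.3 0 0; -0.182 0.0016 0.1 -0.3 0 0")

```text
clock: 13.05
position: [554.8, 113.5, 82.6]
ee_rot: [2.294, -2.141, -0.008]
force: [0.5, -0.2, 0.1]
gripper_width: 0.804
```

```bash
python3 - <<'E'
from h import *
s=manip.state(); print(s["clock"],s["position"],s["force"],s["gripper_width"])
o=np.array([562.3,26.8]);y=np.array([-.0694,.9976])
print((s["position"][:2]-o)@y, to([*(o+87*y),84],-86))
E
```

```text
13.05 [554.8312121  113.53065345  82.64196317] [ 0.5322702  -0.22546264  0.10825502] 0.8043129320777337
87.0408337589338 (array([ 0.    , -0.0014, -0.0014]), array([ 0.34,  0.06, -0.07]))
```

Emit:
send_rows(commands="0 -0.0014 -0.003 0.3 0 0; 0 -0.0014 -0.003 0.3 0 0; 0 -0.0014 -0.003 0.3 0 0; 0 -0.0014 -0.003 0.3 0 0; 0 -0.0014 -0.003 0.3 0 0; 0 -0.0014 -0.003 0.3 0 0; 0 -0.0014 -0.003 0.3 0 0; 0 -0.0014 -0.003 0.3 0 0; 0 -0.0014 -0.003 0.3 0 0; 0 -0.0014 -0.003 0.3 0 0", fingers=1, force=40)

```text
clock: 14.3
position: [556.2, 113.8, 85.8]
ee_rot: [-2.296, 2.144, 0.002]
force: [-2.1, -0.5, 6.3]
gripper_width: 0.202
```

```bash
python3 - <<'E'
from h import *
s=manip.state(); print(s["clock"],s["position"],s["force"],s["torque"],s["gripper_width"])
o=np.array([562.3,26.8]);y=np.array([-.0694,.9976])
print((s["position"][:2]-o)@y, to([*(o-60*y),s["position"][2]],-86))
E
```

```text
14.3 [556.21443285 113.76281515  85.76754156] [-2.08753594 -0.450086    6.33570569] [-0.21561652  0.28198402  0.16382723] 0.20161596869381676
87.17644275261071 (array([ 1.472e-01, -1.000e-04, -1.000e-04]), array([ 0.03,  0.05, -0.06]))
```

Emit:
send_rows(commands="0.005 0 0 0 0 0; 0.015 0 0 0 0 0; 0.03 0 0 0 0 0; 0.047 0 0 0 0 0; 0.065 0 0 0 0 0; 0.083 0 0 0 0 0; 0.1 0 0 0 0 0; 0.115 0 0 0 0 0; 0.128 0 0 0 0 0; 0.138 0 0 0 0 0; 0.145 0 0 0 0 0; 0.147 0 0 0 0 0")

```text
clock: 15.8
position: [567.0, -32.6, 85.8]
ee_rot: [-2.295, 2.142, 0.001]
force: [4.8, 6.3, 3.7]
gripper_width: 0.203
```

Emit:
send_rows(commands="0.0005 0 0 0 0 0; 0.001 0 0 0 0 0; 0.0015 0 0 0 0 0; 0.002 0 0 0 0 0; 0.0025 0 0 0 0 0; 0.003 0 0 0 0 0; 0.0035 0 0 0 0 0; 0.004 0 0 0 0 0")

```text
clock: 16.8
position: [567.2, -36.2, 85.8]
ee_rot: [-2.295, 2.142, 0.001]
force: [5.0, 5.5, 4.0]
gripper_width: 0.202
```

```bash
cat > st.py <<'E'
from h import *
s=manip.state(); y=np.array([-.0694,.9976])
print(s["clock"],s["position"],"Fy",s["force"][:2]@y,s["force"],"y",(s["position"][:2]-[562.3,26.8])@y,s["gripper_width"])
E
python3 st.py; python3 - <<'E'
from h import *
i=manip.read_camera("side")[150:300,280:480]; cv2.imwrite("pics/s5.png",cv2.resize(i[:,:,::-1],(800,600)))
E
```

```text
16.8 [567.24584106 -36.1889288   85.75302793] Fy 5.153263701164859 [4.96069854 5.51076201 3.95982346] y -63.180996736291476 0.20233804489129723
```

View pics/s5.png

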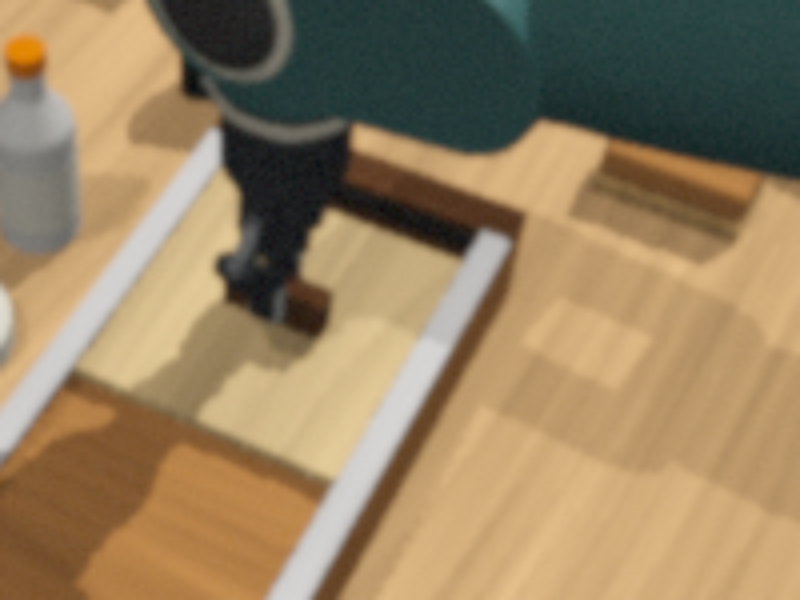

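The hatch follows the gripper, and a dark gap of about 10–15 mm is left at the strip (crop (430,230)). The sliding baseline is about 5–6 N. I'm creeping forward in small steps.

Emit:
send_rows(commands="0.0005 0 0 0 0 0; 0.001 0 0 0 0 0; 0.0015 0 0 0 0 0; 0.002 0 0 0 0 0; 0.0025 0 0 0 0 0; 0.003 0 0 0 0 0; 0.0035 0 0 0 0 0; 0.004 0 0 0 0 0; 0.0045 0 0 0 0 0; 0.005 0 0 0 0 0; 0.0055 0 0 0 0 0; 0.006 0 0 0 0 0")

```text
clock: 18.35
position: [567.7, -42.2, 85.8]
ee_rot: [-2.295, 2.142, 0.001]
force: [5.9, 6.3, 4.4]
gripper_width: 0.204
```

Emit:
send_rows(commands="0.0004 0 0 0 0 0; 0.0008 0 0 0 0 0; 0.0012 0 0 0 0 0; 0.0016 0 0 0 0 0; 0.002 0 0 0 0 0")

```text
clock: 18.98
position: [567.8, -44.2, 85.7]
ee_rot: [-2.295, 2.142, 0.001]
force: [5.9, 6.9, 2.8]
gripper_width: 0.199
```

Emit:
send_rows(commands="0.0004 0 0 0 0 0; 0.0008 0 0 0 0 0; 0.0012 0 0 0 0 0; 0.0015 0 0 0 0 0")

```text
clock: 19.48
position: [567.9, -45.7, 85.7]
ee_rot: [-2.295, 2.142, 0.001]
force: [5.4, 6.6, 3.5]
gripper_width: 0.198
```

```bash
python3 st.py
```

```text
19.475 [567.93798766 -45.68120516  85.73489885] Fy 6.190648045208747 [5.36017473 6.57843241 3.45742731] y -72.69852661263735 0.19836301683078422
```

Emit:
send_rows(commands="0.0004 0 0 0 0 0; 0.0008 0 0 0 0 0; 0.0012 0 0 0 0 0; 0.0015 0 0 0 0 0")

```text
clock: 19.98
position: [568.1, -47.2, 85.8]
ee_rot: [-2.295, 2.142, 0.001]
force: [5.7, 6.2, 3.5]
gripper_width: 0.204
```

Emit:
send_rows(commands="0.0004 0 0 0 0 0; 0.0008 0 0 0 0 0; 0.001 0 0 0 0 0; 0.001 0 0 0 0 0")

```text
clock: 20.48
position: [568.1, -48.2, 85.8]
ee_rot: [-2.295, 2.142, 0.001]
force: [5.7, 6.4, 4.0]
gripper_width: 0.198
```

Emit:
send_rows(commands="0.0004 0 0 0 0 0; 0.0008 0 0 0 0 0; 0.001 0 0 0 0 0; 0.001 0 0 0 0 0")

```text
clock: 20.98
position: [568.2, -49.2, 85.8]
ee_rot: [-2.295, 2.142, 0.001]
force: [6.1, 6.2, 3.6]
gripper_width: 0.202
```

Emit:
send_rows(commands="0.0004 0 0 0 0 0; 0.0008 0 0 0 0 0; 0.001 0 0 0 0 0; 0.001 0 0 0 0 0")

```text
clock: 21.48
position: [568.3, -50.2, 85.7]
ee_rot: [-2.295, 2.142, 0.001]
force: [6.6, 6.1, 3.3]
gripper_width: 0.201
```

Emit:
send_rows(commands="0.0004 0 0 0 0 0; 0.0008 0 0 0 0 0; 0.001 0 0 0 0 0; 0.001 0 0 0 0 0")

```text
clock: 21.98
position: [568.4, -51.2, 85.8]
ee_rot: [-2.295, 2.142, 0.0]
force: [7.5, 6.6, 2.6]
gripper_width: 0.204
```

Emit:
send_rows(commands="0.0003 0 0 0 0 0; 0.0006 0 0 0 0 0; 0.0008 0 0 0 0 0; 0.0008 0 0 0 0 0")

```text
clock: 22.48
position: [568.4, -52.0, 85.8]
ee_rot: [-2.295, 2.142, 0.001]
force: [6.6, 7.0, 3.7]
gripper_width: 0.204
```

Emit:
send_rows(commands="0.0003 0 0 0 0 0; 0.0006 0 0 0 0 0; 0.0008 0 0 0 0 0; 0.0008 0 0 0 0 0")

```text
clock: 22.98
position: [568.5, -52.8, 85.8]
ee_rot: [-2.295, 2.142, 0.001]
force: [5.9, 5.7, 4.5]
gripper_width: 0.203
```

Emit:
send_rows(commands="0.0003 0 0 0 0 0; 0.0006 0 0 0 0 0; 0.0006 0 0 0 0 0; 0.0006 0 0 0 0 0")

```text
clock: 23.48
position: [568.5, -53.4, 85.8]
ee_rot: [-2.295, 2.142, 0.0]
force: [5.4, 5.9, 2.6]
gripper_width: 0.204
```

Emit:
send_rows(commands="0.0003 0 0 0 0 0; 0.0006 0 0 0 0 0; 0.0008 0 0 0 0 0; 0.0008 0 0 0 0 0")

```text
clock: 23.98
position: [568.6, -54.2, 85.8]
ee_rot: [-2.295, 2.142, 0.0]
force: [5.6, 6.2, 3.2]
gripper_width: 0.203
```

Emit:
send_rows(commands="0.0003 0 0 0 0 0; 0.0006 0 0 0 0 0; 0.0008 0 0 0 0 0; 0.0008 0 0 0 0 0")

```text
clock: 24.48
position: [568.6, -54.9, 85.8]
ee_rot: [-2.295, 2.142, 0.001]
force: [6.0, 6.2, 3.9]
gripper_width: 0.205
```

Emit:
send_rows(commands="0.0003 0 0 0 0 0; 0.0006 0 0 0 0 0; 0.0008 0 0 0 0 0; 0.0008 0 0 0 0 0")

```text
clock: 24.98
position: [568.7, -55.4, 85.8]
ee_rot: [-2.295, 2.141, 0.001]
force: [5.5, 9.8, 3.7]
gripper_width: 0.206
```

Emit:
send_rows(commands="0.0003 0 0 0 0 0; 0.0006 0 0 0 0 0; 0.0008 0 0 0 0 0; 0.0008 0 0 0 0 0")

```text
clock: 25.48
position: [568.7, -55.9, 85.7]
ee_rot: [-2.295, 2.141, 0.002]
force: [5.6, 12.8, 4.1]
gripper_width: 0.201
```

```bash
python3 st.py; python3 - <<'E'
from h import *
a=manip.read_camera("side")[165:235,330:423]; b=manip.read_camera("top")[195:300,340:430]
cv2.imwrite("pics/s6.png",np.hstack([cv2.resize(a[:,:,::-1],(480,360)),cv2.resize(b[:,:,::-1],(309,360))]))
E
```

```text
25.475 [568.70781739 -55.89319336  85.74840177] Fy 12.404565279027526 [ 5.62097198 12.82544179  4.11116752] y -82.93943221825977 0.20142199816434855
```

View pics/s6.png

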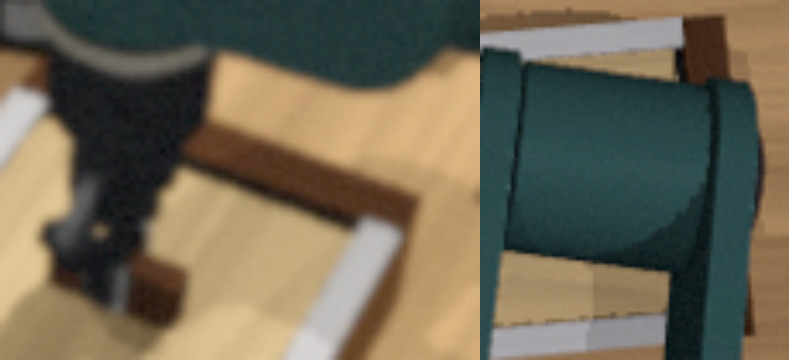

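The force is up from about 6 to 12.4 N, and the pictures show the hatch edge against the black strip with no lighter gap. That puts about 6 N on the strip. I'll add a touch, hold and release.

Emit:
send_rows(commands="0.0002 0 0 0 0 0; 0.0004 0 0 0 0 0; 0.0004 0 0 0 0 0; 0.0004 0 0 0 0 0")

```text
clock: 26.08
position: [568.7, -56.1, 85.7]
ee_rot: [-2.295, 2.141, 0.002]
force: [5.0, 14.1, 3.8]
gripper_width: 0.202
```

```bash
python3 st.py
```

```text
26.075 [568.69297302 -56.08684239  85.74630844] Fy 13.761356343818541 [ 5.01135821 14.14308801  3.77752172] y -83.13158630038878 0.20164422472082635
```

Emit:
send_rows(commands="0 0 0 0 0 0; 0 0 0 0 0 0; 0 0 0 0 0 0; 0 0 0 0 0 0; 0 0 -0.01 0 0 0; 0 0 -0.03 0 0 0; 0 0 -0.06 0 0 0; 0 0 -0.1 0 0 0; 0 0 -0.14 0 0 0; -0.03 0 -0.18 0 0 0; -0.08 0 -0.22 0 0 0; -0.13 0 -0.25 0 0 0", fingers=-0.2)

```text
clock: 27.58
position: [558.7, 72.9, 338.8]
ee_rot: [-2.294, 2.144, -0.001]
force: [0.9, -0.4, 0.0]
gripper_width: 0.6
```

Emit:
send_rows(commands="-0.04 0 -0.01 0 0 0; -0.08 0.02 -0.02 0 0 0; -0.12 0.04 -0.03 0 0 0; -0.14 0.05 -0.03 0 0 0; -0.14 0.05 -0.03 0 0 0; -0.14 0.05 -0.03 0 0 0")

```text
clock: 28.32
position: [499.9, 207.5, 366.1]
ee_rot: [-2.296, 2.144, 0.002]
force: [-0.3, -0.7, -0.6]
gripper_width: 0.601
```

```bash
python3 st.py; python3 - <<'E'
from h import *
a=manip.read_camera("top"); cv2.imwrite("pics/top7.png",a[:,:,::-1])
b=manip.read_camera("side"); cv2.imwrite("pics/side7.png",b[:,:,::-1])
cv2.imwrite("pics/f7.png",np.hstack([cv2.resize(a[190:310,320:440,::-1],(400,400),interpolation=cv2.INTER_CUBIC),cv2.resize(b[160:280,300:420,::-1],(400,400),interpolation=cv2.INTER_CUBIC)]))
E
```

```text
28.325 [499.88145474 207.53710194 366.05622339] Fy -0.694615801923944 [-0.33354357 -0.7194905  -0.59586622] y 184.63517994050167 0.6014417403607276
```

View pics/f7.png

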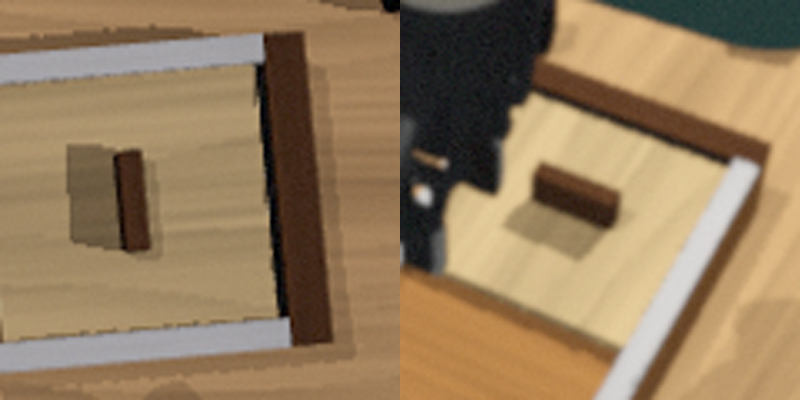

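The hatch edge meets the black strip along its whole length, and the arm is clear. I'll do one numeric check that the handle hasn't sprung back, then hand in.

```bash
python3 - <<'E'
from h import *
y=np.array([-.0694,.9976])
p=np.mean([ray("top",((u+.5)/3.3333+319.5,(v+.5)/3.3333+189.5),111)[:2] for u,v in((114,152),(140,150),(150,248),(123,251))],0)
print("hatch y",(p-[562.3,26.8])@y)
d=cv2.absdiff(cv2.imread("pics/top0.png"),cv2.imread("pics/top7.png")).max(2)
for n,(u,v,w,h) in dict(sander=(464,285,30,55),glue=(348,142,32,38),tape=(290,145,45,45),square=(138,277,55,84),measure=(425,160,32,35),cup=(133,203,45,38)).items(): print(n,np.median(d[v:v+h,u:u+w]),(d[v:v+h,u:u+w]>60).mean().round(3))
E
```

```text
hatch y -80.83454203320572
sander 5.0 0.0
glue 6.0 0.0
tape 6.0 0.0
square 100.0 0.77
measure 6.0 0.0
cup 5.5 0.0
```

The reading could mean a slight spring-back, or it could be picking error (1 px is about 2.4 mm). The square's region also differs from the start. I'll check both.

```bash
python3 - <<'E'
from h import *
g=lambda a:cv2.cvtColor(a,cv2.COLOR_BGR2GRAY)
s6=g(cv2.imread("pics/s6.png"))[:,:480]; s7=g(cv2.resize(cv2.imread("pics/side7.png")[165:235,330:423],(480,360)))
def off(b):
    x0,y0,x1,y1=b; r=cv2.matchTemplate(s7,s6[y0:y1,x0:x1],cv2.TM_CCOEFF_NORMED); _,v,_,l=cv2.minMaxLoc(r); return l[0]-x0,l[1]-y0,round(v,3)
print("handle",off((140,240,200,335)),"jamb",off((230,130,420,260)))
O=np.array([562.3,26.8]);y=np.array([-.0694,.9976])
print("crop px per mm y",5.16*(proj("side",[*(O-82*y),111])-proj("side",[*(O-83*y),111])))
E
```

```text
handle (0, 2, 0.969) jamb (0, 0, 0.99)
crop px per mm y [-0.91373714  1.35717134]
```

View pics/top7.png

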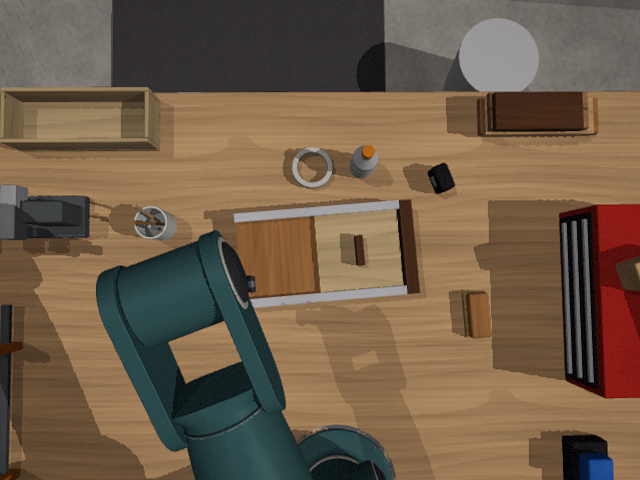

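The square is only hidden by the raised arm (TCP at z=366); the other items are unchanged. The matching allows up to about 1 mm of spring-back, so I'll push lightly on the handle's +y side with shut fingers to make sure it is bedded.

```bash
python3 - <<'E'
from h import *
O=np.array([562.3,26.8]);y=np.array([-.0694,.9976])
for Y,z in((-35,200),(-35,97)): print(to([*(O+Y*y),z],-86))
E
```

```text
(array([ 0.2194, -0.0501,  0.1653]), array([ 0.06,  0.05, -0.12]))
(array([ 0.2195, -0.0502,  0.2683]), array([ 0.06,  0.05, -0.12]))
```

Emit:
send_rows(commands="0.04 -0.01 0.03 0 0 0; 0.085 -0.02 0.06 0 0 0; 0.13 -0.03 0.1 0 0 0; 0.175 -0.04 0.14 0 0 0; 0.205 -0.048 0.165 0 0 0; 0.2195 -0.05 0.19 0 0 0; 0.2195 -0.05 0.22 0 0 0; 0.2195 -0.05 0.245 0 0 0; 0.2195 -0.05 0.26 0 0 0; 0.2195 -0.05 0.268 0 0 0; 0.2195 -0.05 0.268 0 0 0; 0.2195 -0.05 0.268 0 0 0", fingers=1)

```text
clock: 29.92
position: [564.8, -7.3, 98.0]
ee_rot: [-2.296, 2.143, 0.001]
force: [-0.1, 0.0, 0.4]
gripper_width: 0.003
```

Emit:
send_rows(commands="0.002 0 0 0 0 0; 0.004 0 0 0 0 0; 0.006 0 0 0 0 0; 0.008 0 0 0 0 0; 0.01 0 0 0 0 0; 0.012 0 0 0 0 0; 0.013 0 0 0 0 0; 0.014 0 0 0 0 0; 0.015 0 0 0 0 0; 0.015 0 0 0 0 0")

```text
clock: 31.18
position: [565.4, -22.3, 97.1]
ee_rot: [2.296, -2.144, -0.002]
force: [-0.9, 0.4, -0.1]
gripper_width: 0.003
```

```bash
python3 st.py
```

```text
31.175 [565.39270647 -22.3016282   97.06770482] Fy 0.4482302693091481 [-0.91111609  0.38592503 -0.08943507] y -49.19841812085209 0.0033783152201053625
```

Emit:
send_rows(commands="0.001 0 0 0 0 0; 0.002 0 0 0 0 0; 0.003 0 0 0 0 0; 0.004 0 0 0 0 0; 0.005 0 0 0 0 0; 0.005 0 0 0 0 0")

```text
clock: 31.92
position: [565.7, -27.3, 97.0]
ee_rot: [2.296, -2.144, -0.002]
force: [-0.6, 0.9, -0.8]
gripper_width: 0.003
```

Emit:
send_rows(commands="0.0005 0 0 0 0 0; 0.001 0 0 0 0 0; 0.0015 0 0 0 0 0; 0.0015 0 0 0 0 0")

```text
clock: 32.42
position: [565.8, -28.7, 97.1]
ee_rot: [2.296, -2.144, -0.002]
force: [0.3, -0.3, -0.5]
gripper_width: -0.002
```

Emit:
send_rows(commands="0.0005 0 0 0 0 0; 0.001 0 0 0 0 0; 0.0015 0 0 0 0 0; 0.0015 0 0 0 0 0")

```text
clock: 32.92
position: [565.9, -30.2, 97.0]
ee_rot: [2.296, -2.144, -0.002]
force: [-0.3, -0.5, -0.9]
gripper_width: -0.002
```

Emit:
send_rows(commands="0.0005 0 0 0 0 0; 0.001 0 0 0 0 0; 0.0015 0 0 0 0 0; 0.0015 0 0 0 0 0")

```text
clock: 33.42
position: [566.0, -31.8, 97.0]
ee_rot: [2.296, -2.144, -0.002]
force: [-0.7, -0.5, 1.3]
gripper_width: 0.003
```

Emit:
send_rows(commands="0.0005 0 0 0 0 0; 0.001 0 0 0 0 0; 0.0012 0 0 0 0 0; 0.0012 0 0 0 0 0")

```text
clock: 33.92
position: [566.1, -32.9, 97.0]
ee_rot: [2.296, -2.144, -0.002]
force: [-0.0, -0.3, 0.6]
gripper_width: 0.003
```

Emit:
send_rows(commands="0.0005 0 0 0 0 0; 0.001 0 0 0 0 0; 0.0012 0 0 0 0 0; 0.0012 0 0 0 0 0")

```text
clock: 34.42
position: [566.1, -33.2, 97.0]
ee_rot: [-2.296, 2.143, 0.004]
force: [0.1, 9.7, 0.7]
gripper_width: -0.001
```

Contact: 9.7 N within 0.3 mm, with almost no sliding. A free hatch would slide at about 6 N, so it is already bearing on the strip. I'll top it up lightly.

Emit:
send_rows(commands="0.0003 0 0 0 0 0; 0.0005 0 0 0 0 0; 0.0005 0 0 0 0 0; 0.0005 0 0 0 0 0")

```text
clock: 34.92
position: [566.2, -33.4, 97.0]
ee_rot: [-2.296, 2.142, 0.005]
force: [-0.8, 10.9, 0.7]
gripper_width: 0.0
```

Emit:
send_rows(commands="0.0002 0 0 0 0 0; 0.0003 0 0 0 0 0; 0.0003 0 0 0 0 0")

```text
clock: 35.3
position: [566.2, -33.6, 97.0]
ee_rot: [-2.296, 2.142, 0.005]
force: [-1.4, 11.9, 2.0]
gripper_width: -0.002
```

Emit:
send_rows(commands="0.0003 0 0 0 0 0; 0.0005 0 0 0 0 0; 0.0005 0 0 0 0 0")

```text
clock: 35.67
position: [566.2, -34.0, 97.0]
ee_rot: [-2.296, 2.142, 0.006]
force: [-1.4, 12.9, 1.4]
gripper_width: -0.0
```

Emit:
send_rows(commands="-0.002 0 0 0 0 0; -0.006 0 0 0 0 0; -0.015 0 0 0 0 0; -0.03 0 -0.005 0 0 0; -0.05 0 -0.03 0 0 0; -0.07 0 -0.07 0 0 0; -0.08 0 -0.11 0 0 0; -0.08 0 -0.15 0 0 0; -0.08 0 -0.15 0 0 0; -0.08 0 -0.15 0 0 0")

```text
clock: 36.92
position: [560.7, 44.8, 246.6]
ee_rot: [2.296, -2.143, -0.003]
force: [-0.2, -0.8, -0.9]
gripper_width: -0.0
```

```bash
python3 st.py; python3 -c "
from cell import manip
print(manip.close_job())"
```

```text
36.925 [560.71757727  44.77069199 246.56014144] Fy -0.7697051610075786 [-0.19153963 -0.78488173 -0.8669048 ] y 18.03738246996463 -0.0002655272008181246
the job is handed in; nothing more can be done
None
```

The plane is in the well, the hatch is shut against the rubber strip, and the job was handed in at 36.9 s with the arm clear. No verdict was reported.

- **Plane:** I lowered it sole down and let go only once the floor took its weight (vertical force went from −6.3 to +2.5 N). A picture afterwards showed it standing in the well.
- **Hatch:** Sliding force was about 6 N and rose to about 14 N as the edge met the strip, so the peak on the strip was about 8 N.
- **Check that disagreed:** After I let go, the pictures suggested the hatch might have sprung back 1–2 mm, close to one pixel. I pushed on the handle again with shut fingers. It resisted with 9.7 N almost at once and then stiffened, so it was already bearing on the strip. I topped it up to 12.9 N, about 7 N on the strip, and backed off.
- **Not confirmed:** I did not take a picture after that last push. Rail friction should hold roughly 6 N on the strip.
- **Other things:** Comparing pictures from before and after, the sander, glue, tape, measure and cup had not moved. The square was hidden behind the raised arm, so I could not compare it; nothing came near it at bench height.

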